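# Pack up the mosaic bead box and clip it shut

### The job

The mosaic workshop is over: lift the finished votive holder out of the bead box and stand it upright in the middle part of the round cork mat to dry, then stand every squat bead jar on the table (two to four of them) upright on the floor of the box. When they are all in, shut the box's lid, and only then fold its three clip flaps fully down around the rim. Leave the other things on the table where they are.

Things in the scene. Friction and masses are not known exactly. Their poses are not given: they have to be found in the camera images.
- box: white plastic bead box, open on top, outside 190 (its x) x 160 (its y) x 60 mm high, walls and floor 4 mm; fixed to the table. Origin at the centre of its underside, z up; its x roughly away from the robot, its y to the left. The lid is hinged along its left (+y) rim and stands open at the start
- lid (a joint): lid hinge, 0 = shut, grows as it opens (1.57 = upright; stop 1.9, leaning outward to box +y). Starts at 1.62 to 1.85. Stiff, stays where left; 1 to 2 N at the free edge moves it. Grey plate 194 (box x) x 162 x 6 mm, hinged along box x at y = +80, z = 60 mm of the box frame; shut, its upper face is at z = 66 mm. Carries three clip flaps on front, back and free edges
- lid_edge (a point): middle of the lid's free edge, on its upper (outer) face; 162 mm from the hinge line; shut it lies at box y = -82 mm, z = 66 mm
- clip_front (a joint): clip flap on the lid's front edge (box -x, to the robot): 0 = folded fully down, flat against rim and box wall; grows as it swings up and outward (1.57 = straight out, level; stop 2.1). Starts at 1.45 to 1.9. Stiff, stays where left; 1 to 3 N moves it. Plate 60 mm along the rim, 30 mm long, 4 mm thick. Lid shut: hinge axis through x = -100 mm, y = 0, z = 63 mm in the box frame, parallel to box y
- clip_front_end (a point): middle of the free end of that flap, on its outer face, 30 mm from the hinge line
- clip_back (a joint): clip flap on the lid's back edge (box +x): 0 = folded fully down, flat against rim and box wall; grows as it swings up and outward (1.57 = straight out, level; stop 2.1). Starts at 1.45 to 1.9. Stiff, stays where left; 1 to 3 N moves it. Plate 60 mm along the rim, 30 mm long, 4 mm thick. Lid shut: hinge axis through x = +100 mm, y = 0, z = 63 mm in the box frame, parallel to box y
- clip_back_end (a point): middle of the free end of that flap, on its outer face, 30 mm from the hinge line
- clip_side (a joint): clip flap on the lid's free edge (box -y): 0 = folded fully down, flat against rim and box wall; grows as it swings up and outward (1.57 = straight out, level; stop 2.1). Starts at 1.45 to 1.9. Stiff, stays where left; 1 to 3 N moves it. Plate 60 mm along the rim, 30 mm long, 4 mm thick. Lid shut: hinge axis through x = 0, y = -85 mm, z = 63 mm in the box frame, parallel to box x
- clip_side_end (a point): middle of the free end of that flap, on its outer face, 30 mm from the hinge line
- votive: finished mosaic votive candle holder, a nearly straight round cup with small glass and ceramic tiles, 61 mm in diameter over the tiles, 78 mm tall, wall 4 mm, about 180 g; origin at the centre of its underside, z up; at the start it stands in the box and sticks out above the rim
- mat: flat round cork drying mat, 170 mm in diameter, 6 mm thick, fixed on the table to the left; origin at the centre of its underside
- jar1: squat round jar of glass beads with a metal screw lid, 42 mm in diameter, 44 mm tall, about 80 g; origin at the centre of its underside, z up; starts standing on the table to the right of the box, among other things; up to four such jars, some may be absent (then None from the start)
- jar2: squat round jar of glass beads with a metal screw lid, 42 mm in diameter, 44 mm tall, about 80 g; origin at the centre of its underside, z up; starts standing on the table to the right of the box, among other things; up to four such jars, some may be absent (then None from the start)
- jar3: squat round jar of glass beads with a metal screw lid, 42 mm in diameter, 44 mm tall, about 80 g; origin at the centre of its underside, z up; starts standing on the table to the right of the box, among other things; up to four such jars, some may be absent (then None from the start)
- jar4: squat round jar of glass beads with a metal screw lid, 42 mm in diameter, 44 mm tall, about 80 g; origin at the centre of its underside, z up; starts standing on the table to the right of the box, among other things; up to four such jars, some may be absent (then None from the start)
- glue: white glue bottle, 40 mm in diameter, 85 mm tall, among the jars; a bystander to leave alone; origin at its underside
- tile_bowl: small blue bowl, 90 mm across, 40 mm high; a bystander to leave alone; origin at its underside
- brush: paint brush lying flat, 160 mm long; a bystander to leave alone
- tealight: flat metal tealight, 38 mm across, 14 mm high; a bystander to leave alone; origin at its underside
- tumbler: green drinking glass, 68 mm across, 100 mm tall; a bystander to leave alone; origin at its underside
- card_box: flat cardboard box, 120 x 90 x 30 mm; a bystander to leave alone; origin at its underside
Mind the look-alikes: they are no part of the job. Leave any blue, purple or red look-alike of the jar2 alone.

How it is judged:
By the outcome, as a careful person would: the job done as asked, in the order asked, and still so for the second after the job is handed in, with the robot touching nothing.
Of jar1, jar2, jar3, jar4 only 2 to 4 are there at a start; the rules pass over those that are not, and their reading is None.
At some moment in a run one of votive, jar1, jar2, jar3, jar4 may be knocked a few centimetres aside while the robot is not near it.
It also fails if it takes over 210 s, if anything falls off the work surface, if the arm or the gripper's body presses on something with over 40 N, if the wrist force passes 120 N, or if a joint passes its speed limit or range.

### The arm

A 6-joint arm with a two-finger parallel gripper is mounted at the origin on the work surface. World frame = base frame: x ahead of the robot, y to its left, z up, the work surface at z = 0. Lengths are in m, angles in rad, forces in N, time in s.
With the tool pointing down it reaches from about 0.35 to 0.875 m from the base axis. Payload 15.5 kg.
Tool frame: the origin (TCP) lies midway between the tips of the shut fingers; the grasp point (between the pads) lies 19 mm behind it (r.grip_point_offset is the distance from the TCP to the grasp point, in m); z points along the fingers, y is the direction in which the jaws open and shut (so a half turn about z gives the same grasp; the last joint's range is limited). The gripper opens to 85 mm and grips with 20 to 120 N. Pads are 22 mm wide; open, the fingers measure 114 mm over their backs; the gripper's body (76 mm by 85 mm) begins 54 mm behind the grasp point. The pads swing forward as they close: fully open they stand 13 mm farther back than shut.
Start: joints at [-1.395, 0.494, 1.345, -0, 1.302, -0.096], TCP at [0.167, -0.602, 0.231] pointing down, gripper open.
Joint ranges: [-2.91, 2.91], [-0.82, 2.16], [0.22, 2.67], [-1.22, 4.37], [0.12, 2.79], [-3.08, 3.08]. Speed limits (rad/s): [1.89, 1.89, 2.57, 3.01, 3.01, 3.01].

### API

Orientations are given as a 3x3 rotation matrix whose columns are the frame's x, y, z axes.
In Python, from bench import r, optics gives the robot as it stands. Calls block until the motion is done:
- r.goto(position, orientation): joint-space move of the TCP to a pose.
- r.move_l(position, frame=None, speed=0.15, f_stop=None): straight line of the TCP; frame=None keeps the orientation; speed is the mean speed in m/s. With f_stop (N) it stops when the force on the tool has changed by that much, and returns True; else False.
- r.goto_joints(angles): joint-space move.
- r.ungrasp() and r.clamp(f_grip=None): open the fingers fully, or close them until they stop; f_grip is the grip in N (None keeps the last).
- r.sleep(seconds).
- r.solve_ik(position, orientation): joint angles nearest the present ones, or None.
- optics.read_camera(name): name is "side" or "top"; returns (picture, depth): 384x512x3 uint8, red, green, blue; 384x512 float32, m along the optical axis (not along the pixel's ray), 0 where there is no reading.
- optics.calibration(name): a dict with "fx", "fy", "cx", "cy" (pixels), "world_from_camera" (4x4, takes a point from camera to world coordinates). Camera axes: x right, y down, z forward; pixel columns grow to the right and rows downward; lengths in m; the calibration is good to about 2 mm. A picture is of the moment at which its call begins. calibration takes no time and is no camera call.
A pose or a line that the arm cannot do raises r.MotionError and nothing moves.
- r.hand_in(): hands the job in, once; it reports no verdict.
Readings, each from a call of its own:
- r.read_t(): time.
- r.read_joint_pos(): joint angles.
- r.read_qvel(): joint speeds.
- r.read_tau(): joint torques, N m.
- r.read_eef_pos(): TCP position.
- r.read_ee_rot(): TCP orientation.
- r.read_ft_force(): force on the tool from outside, world axes, zero at the start.
- r.read_ft_torque(): the same for the moment, N m.
- r.read_opening(): finger opening in m.
Only numpy, scipy, OpenCV 4.12 (cv2) and the standard library are available. Lean on these libraries where they do the work, as an engineer would, in place of code of your own. Each camera call takes 0.05 s, during which the arm holds its last target. There are 200 camera calls.

## Working session

There is one attempt and no reset: what is moved stays moved. The work goes in short steps, each a Python script; the robot and the scene stay as the last script left them, time stands still between calls to the robot, and variables do not carry over. Pictures are saved under pics/ and viewed, about 12 in all and at most 16, crops included, and the job is handed in when it is done.

```bash
ls; mkdir -p pics; python3 - <<'E'
from bench import r, optics
import cv2,numpy as np
for n in("top","side"):
    p,d=optics.read_camera(n); cv2.imwrite(f"pics/{n}0.png",p[:,:,::-1]); np.save(f"{n}0.npy",d)
    c=optics.calibration(n); print(n,c["fx"],c["cx"],c["cy"],np.round(c["world_from_camera"],3).tolist())
print(r.read_t(),r.read_ee_rot())
E
```

```text
pics
top 435.40317622603624 251.1882101231254 185.73204848121733 [[-0.023, -0.995, 0.095, 0.387], [-0.999, 0.026, 0.028, -0.054], [-0.03, -0.095, -0.995, 1.202], [0.0, 0.0, 0.0, 1.0]]
side 419.65857488634776 260.6349506103496 194.88958943725834 [[-0.807, -0.46, 0.37, 0.024], [-0.59, 0.609, -0.529, 0.659], [0.018, -0.646, -0.763, 1.046], [0.0, 0.0, 0.0, 1.0]]
0.1 [[ 9.63553927e-01  2.67514106e-01 -1.80808334e-04]
 [ 2.67514144e-01 -9.63553350e-01  1.05992174e-03]
 [ 1.09325541e-04 -1.06966054e-03 -9.99999422e-01]]
```

View pics/top0.png

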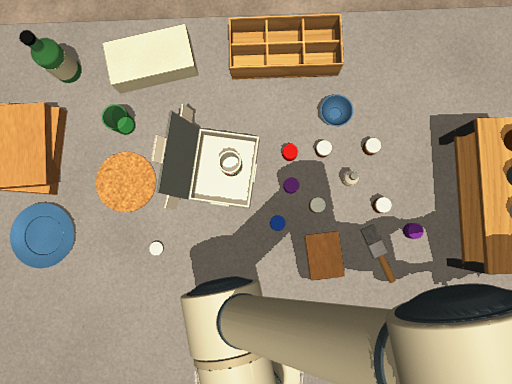

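View pics/side0.png

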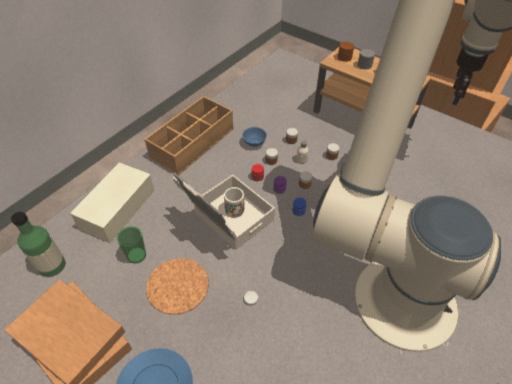

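```bash
cat > h.py <<'E'
from bench import r, optics
import cv2, numpy as np
def cloud(n="top", pd=None):
    p,d = pd or optics.read_camera(n); c=optics.calibration(n)
    v,u=np.mgrid[:384,:512]
    P=np.stack([(u-c["cx"])/c["fx"]*d,(v-c["cy"])/c["fy"]*d,d],-1)
    T=c["world_from_camera"]; W=P@T[:3,:3].T+T[:3,3]; W[d==0]=np.nan
    return p,W
def blobs(p,W,zlo,zhi,roi,amin=15):
    x0,x1,y0,y1=roi; X,Y,Z=W[...,0],W[...,1],W[...,2]
    m=((Z>zlo)&(Z<zhi)&(X>x0)&(X<x1)&(Y>y0)&(Y<y1)).astype(np.uint8)
    n,l,s,c=cv2.connectedComponentsWithStats(m,connectivity=4); out=[]
    for i in range(1,n):
        if s[i,4]<amin: continue
        k=l==i; q=W[k]
        (cx,cy),rad=cv2.minEnclosingCircle(q[:,:2].astype(np.float32))
        out.append((c[i].round().astype(int).tolist(),s[i,4],np.round([cx,cy,rad],4).tolist(),np.median(q,0).round(4).tolist(),p[k].mean(0).astype(int).tolist()))
    return out
E
python3 - <<'E'
from h import *
p,W=cloud("top",(cv2.imread("pics/top0.png")[:,:,::-1],np.load("top0.npy")))
for b in blobs(p,W,.03,.06,(.2,.65,-.5,-.08)): print(b)
print("table z",np.nanmedian(W[280:290,100:150,2]),"votive",blobs(p,W,.072,.095,(.3,.6,-.08,.1)))
print("mat",blobs(p,W,.0035,.012,(.3,.55,.1,.35),200))
m=(W[...,2]>.052)&(W[...,2]<.066)&(p.mean(-1)>150)
m[:,:190]=0;m[:,262:]=0;m[:125]=0;m[212:]=0
q=W[m]; R=cv2.minAreaRect(q[:,:2].astype(np.float32)); print("box",R,cv2.boxPoints(R),np.median(q,0),len(q))
g=cv2.resize(p[90:220,145:275][:,:,::-1],None,fx=4.5,fy=4.5,interpolation=cv2.INTER_CUBIC); cv2.imwrite("pics/c1.png",g)
for u,v in[(185,110),(183,118),(168,205),(172,195),(160,140),(157,155),(180,150),(190,150),(195,150)]: print(u,v,W[v,u].round(3),p[v,u])
E
```

```text
([373, 145], np.int32(196), [0.5995, -0.35, 0.0207], [0.5992, -0.3491, 0.043], [233, 230, 211])
([324, 147], np.int32(193), [0.5971, -0.2193, 0.0207], [0.5958, -0.2184, 0.0428], [237, 234, 217])
([290, 151], np.int32(188), [0.5896, -0.1285, 0.0208], [0.5891, -0.1278, 0.0428], [234, 35, 28])
([349, 178], np.int32(117), [0.5139, -0.2865, 0.0201], [0.5079, -0.2787, 0.0537], [179, 163, 135])
([291, 184], np.int32(183), [0.4998, -0.1283, 0.0202], [0.4998, -0.1278, 0.0431], [85, 38, 94])
([317, 204], np.int32(192), [0.4438, -0.1967, 0.0207], [0.4445, -0.1959, 0.0429], [163, 159, 139])
([383, 204], np.int32(211), [0.4398, -0.3699, 0.0214], [0.4401, -0.367, 0.0431], [230, 227, 210])
([279, 222], np.int32(137), [0.3985, -0.0891, 0.0203], [0.3994, -0.0929, 0.0432], [28, 59, 118])
([415, 230], np.int32(215), [0.3701, -0.4485, 0.021], [0.3702, -0.4471, 0.0433], [96, 40, 106])
([331, 233], np.int32(16), [0.3662, -0.2314, 0.0079], [0.3673, -0.2302, 0.0313], [138, 89, 46])
([315, 239], np.int32(20), [0.3519, -0.1868, 0.0089], [0.3525, -0.1874, 0.0313], [143, 93, 48])
([323, 256], np.int32(21), [0.3
[... 510 characters left out ...]
nt32(877), [0.4964, 0.302, 0.0708], [0.5025, 0.3037, 0.0056], [229, 158, 81])]
box ((0.5487465858459473, 0.05027642101049423), (0.16155540943145752, 0.19098636507987976), 80.59857177734375) [[ 0.44134098 -0.01381742]
 [ 0.629762   -0.04501515]
 [ 0.6561522   0.11437026]
 [ 0.46773118  0.14556798]] [0.55739458 0.05194935 0.0589019 ] 456
185 110 [0.681 0.136 0.149] [163 147 121]
183 118 [0.659 0.139 0.158] [96 93 77]
168 205 [0.446 0.179 0.152] [169 151 123]
172 195 [0.47  0.169 0.149] [71 70 62]
160 140 [0.59  0.178 0.234] [205 188 156]
157 155 [0.555 0.185 0.237] [207 189 157]
180 150 [0.581 0.149 0.148] [78 78 66]
190 150 [0.59  0.134 0.094] [76 73 64]
195 150 [0.595 0.125 0.069] [65 66 57]
```

View pics/c1.png

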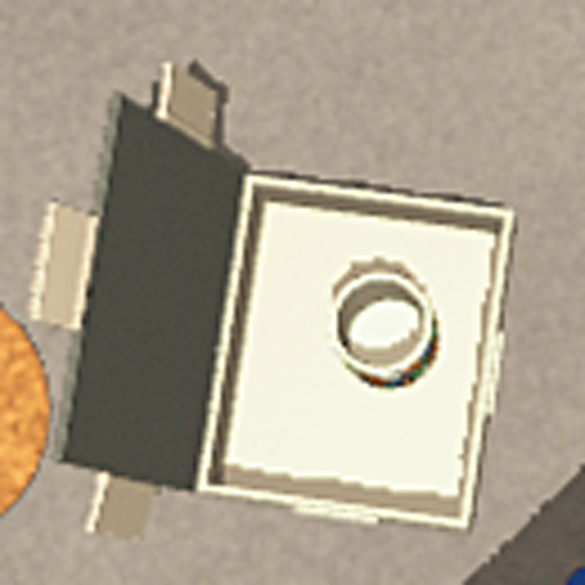

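The views show four white-lidded jars at top px (373,145), (324,147), (383,204) and (317,204). The glue is at (349,178). The red, purple and blue look-alikes are at (290,151), (291,184), (279,222) and (415,230). The votive is at (229,161), and the lid leans out to the left with its clips standing out. I'll start with the votive.

```bash
cat >> h.py <<'E'
BOX=np.array([.5487,.0503]); YAW=-.1641
def bw(x,y): # box xy -> world xy
    c,s=np.cos(YAW),np.sin(YAW); return BOX+np.array([c*x-s*y,s*x+c*y])
def down(phi):
    c,s=np.cos(phi),np.sin(phi); return np.array([[-s,c,0],[c,s,0],[0,0,-1.]])
def best(pos,phi):
    o=[(abs(q[5]),k) for k in (0,np.pi) if (q:=r.solve_ik(pos,down(phi+k))) is not None]
    return down(phi+min(o)[1])
def at(xy,z): return np.array([xy[0],xy[1],z])
def over(xy,z,phi): r.goto(at(xy,z),best(at(xy,z),phi))
def info(s=""): print(s,"t",round(r.read_t(),1),"tcp",r.read_eef_pos().round(4),"open",round(r.read_opening(),4),"F",r.read_ft_force().round(1))
E
python3 - <<'E'
from h import *
p,W=cloud("top",(cv2.imread("pics/top0.png")[:,:,::-1].copy(),np.load("top0.npy")))
h=cv2.cvtColor(p,cv2.COLOR_RGB2HSV); m=((h[...,1]>110)&(h[...,0]<25)&(np.abs(W[...,2]-.005)<.006)).astype(np.uint8); m[:,:90]=0;m[:,160:]=0;m[:140]=0;m[220:]=0
m=cv2.morphologyEx(m,cv2.MORPH_OPEN,np.ones((3,3)))
q=W[m>0]; c,rad=cv2.minEnclosingCircle(q[:,:2].astype(np.float32)); print("mat",c,rad,q.mean(0))
mat=np.array(q[:,:2].mean(0)) if abs(rad-.085)>.004 else np.array(c)
np.save("mat.npy",mat)
v=np.array([.5598,.0333]); phi=YAW
r0=best(at(v,.30),phi); print([None if r.solve_ik(at(x,z),r0) is None else 1 for x,z in((v,.3),(v,.041),(mat,.36),(mat,.047))])
over(v,.30,phi); info()
p,W=cloud(); print("vot",blobs(p,W,.072,.095,(.3,.6,-.08,.1)))
r.move_l(at(v,.041)); r.clamp(40); info("grip")
r.move_l(at(v,.36),speed=.25); info("up")
r.move_l(at(mat,.36),speed=.25); info("over mat")
p,_=optics.read_camera("side"); cv2.imwrite("pics/v1.png",p[:,:,::-1])
E
```

```text
mat (0.5235315561294556, 0.3308528661727905) 0.08548106253147125 [0.52322954 0.3305015  0.00473446]
[1, 1, 1, 1]
 t 2.8 tcp [0.5599 0.0326 0.2999] open 0.0854 F [ 0.  -0.3 -0.2]
vot [([228, 151], np.int32(15), [0.5853, 0.0366, 0.0084], [0.5871, 0.0366, 0.0792], [144, 132, 108]), ([226, 171], np.int32(17), [0.5359, 0.0423, 0.0113], [0.5347, 0.0405, 0.0803], [154, 140, 115])]
grip t 5.0 tcp [0.5601 0.0333 0.0417] open 0.0596 F [-1.  -0.2  9.1]
up t 6.5 tcp [0.5593 0.0333 0.3588] open 0.0594 F [ 0.2 -1.2 -2. ]
over mat t 7.8 tcp [0.5237 0.3299 0.36  ] open 0.0596 F [ 0.  -0.8 -3. ]
```

View pics/v1.png

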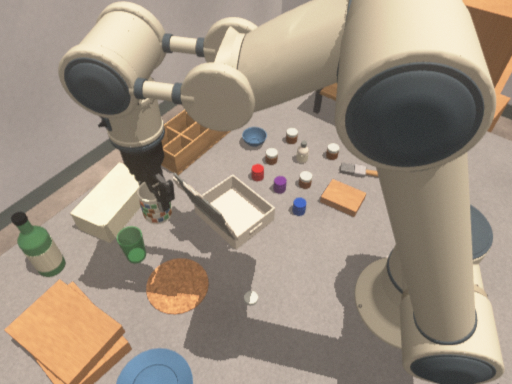

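The votive is held upright over the mat. I'll set it down and re-check the jars.

```bash
python3 - <<'E'
from h import *
mat=np.load("mat.npy")
r.move_l(at(mat,.07),speed=.2); print(r.move_l(at(mat,.041),speed=.03,f_stop=6)); info("down")
r.ungrasp(); r.move_l(at(mat,.3),speed=.25)
over((.45,.12),.45,YAW); 
p,W=cloud(); cv2.imwrite("pics/v2.png",p[:,:,::-1])
for b in blobs(p,W,.036,.06,(.38,.65,-.5,-.08),60): print(b)
print("vot",blobs(p,W,.072,.095,(.4,.65,.25,.42)))
info()
E
```

```text
True
down t 10.3 tcp [0.5236 0.3308 0.0435] open 0.0593 F [0.8 0.3 3.9]
([373, 145], np.int32(187), [0.5997, -0.3505, 0.0211], [0.5991, -0.3499, 0.0431], [232, 229, 207])
([324, 147], np.int32(184), [0.5971, -0.2191, 0.0205], [0.597, -0.2189, 0.0431], [237, 234, 214])
([290, 151], np.int32(181), [0.5902, -0.1285, 0.0204], [0.5896, -0.128, 0.0428], [231, 33, 26])
([349, 178], np.int32(100), [0.5137, -0.2865, 0.0199], [0.5074, -0.2789, 0.0541], [172, 156, 129])
([291, 184], np.int32(180), [0.4995, -0.1287, 0.0205], [0.5, -0.1277, 0.0432], [142, 60, 155])
([318, 204], np.int32(185), [0.4443, -0.1964, 0.0204], [0.4446, -0.1966, 0.0431], [239, 239, 222])
([383, 204], np.int32(193), [0.4403, -0.3696, 0.0207], [0.4405, -0.3688, 0.0429], [235, 233, 213])
([279, 222], np.int32(136), [0.3993, -0.09, 0.0198], [0.3995, -0.0928, 0.0434], [44, 98, 194])
vot []
 t 12.9 tcp [0.4503 0.1207 0.4488] open 0.0854 F [-0.   0.5  0.2]
```

```bash
cat >> h.py <<'E'
def find(xy):
    p,W=cloud(); c=[b for b in blobs(p,W,.036,.05,(.35,.7,-.5,-.08),90) if np.hypot(*(np.array(b[2][:2])-xy))<.08 and min(b[4])>110 and .018<b[2][2]<.024]
    return sorted(c,key=lambda b:np.hypot(*(np.array(b[2][:2])-xy)))
def jar(xy,phi,slot):
    c=find(xy); print([b[2] for b in c])
    xy=np.array(c[0][2][:2]); over(xy,.2,phi)
    r.move_l(at(xy,.012),speed=.2); r.clamp(30); info("grip")
    if not .036<r.read_opening()<.046: raise SystemExit("bad grip")
    r.move_l(at(xy,.2),speed=.25); s=bw(*slot); over(s,.2,YAW+np.pi/2)
    r.move_l(at(s,.06),speed=.2); print(r.move_l(at(s,.013),speed=.04,f_stop=5)); info("placed")
    r.ungrasp(); r.move_l(at(s,.2),speed=.25)
E
python3 - <<'E'
from h import *
jar(np.array([.597,-.219]),np.pi/3,(.066,-.014))
p,_=optics.read_camera("side"); cv2.imwrite("pics/j1.png",p[:,:,::-1])
E
```

```text
[[0.5973, -0.2198, 0.0203]]
grip t 16.2 tcp [ 0.5976 -0.22    0.0127] open 0.041 F [-2.1  0.2  8.2]
True
placed t 19.9 tcp [0.6113 0.0257 0.0163] open 0.0408 F [0.6 0.7 3.1]
```

View pics/j1.png

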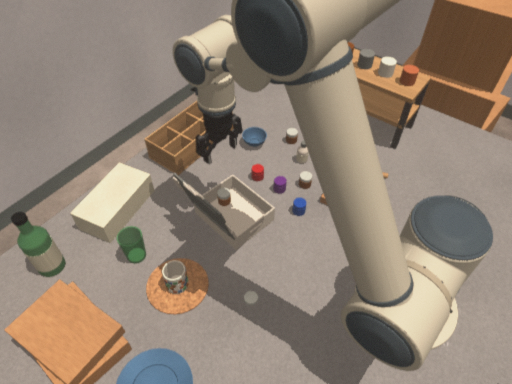

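The first jar stands in the box at side px (225,197), and the votive stands in the middle of the mat at (175,275). Next are the other three jars.

```bash
python3 - <<'E'
from h import *
jar(np.array([.5997,-.3505]),np.pi/4,(.022,.014))
jar(np.array([.4443,-.1964]),-np.pi/4,(-.022,-.014))
jar(np.array([.4403,-.3696]),np.pi/2,(-.066,.014))
over((.35,-.35),.35,np.pi/2)
p,W=cloud(); cv2.imwrite("pics/j4.png",cv2.resize(p[90:320,80:460][:,:,::-1],None,fx=2,fy=2))
for b in blobs(p,W,.036,.058,(.42,.68,-.5,.13),60): print(b)
print("slots",[bw(*s).round(4).tolist() for s in((.066,-.014),(.022,.014),(-.022,-.014),(-.066,.014))])
print("vot",blobs(p,W,.07,.095,(.4,.65,.25,.42))); info()
for u,v in((160,140),(157,155),(185,110),(168,205)): print(W[v,u].round(3))
E
```

```text
[[0.5999, -0.3513, 0.0212]]
grip t 24.4 tcp [ 0.6001 -0.3515  0.0128] open 0.041 F [-1.6  1.1  7.6]
True
placed t 28.6 tcp [0.5725 0.0605 0.0164] open 0.0408 F [1.4 0.7 2.9]
[[0.4443, -0.1965, 0.0203]]
grip t 33.2 tcp [ 0.4446 -0.1967  0.0126] open 0.0405 F [-1.2  0.2 11.2]
True
placed t 37.5 tcp [0.5245 0.0401 0.0163] open 0.0407 F [0.6 0.1 0.3]
[[0.44, -0.3692, 0.0208]]
grip t 42.5 tcp [ 0.4402 -0.3694  0.0127] open 0.0409 F [-1.7  1.3  9.7]
True
placed t 47.2 tcp [0.4857 0.0749 0.0164] open 0.0411 F [ 0.1 -0.7  0.1]
([216, 142], np.int32(204), [0.5793, 0.0473, 0.0968], [0.6333, 0.0877, 0.05], [160, 150, 126])
([290, 151], np.int32(179), [0.59, -0.1284, 0.0206], [0.5894, -0.1279, 0.0431], [239, 36, 28])
([235, 156], np.int32(178), [0.5803, 0.02, 0.0202], [0.5795, 0.0202, 0.0466], [243, 241, 225])
([221, 161], np.int32(186), [0.5678, 0.0603, 0.0205], [0.5671, 0.0588, 0.0464], [237, 234, 218])
([229, 177], np.int32(184), [0.522, 0.0382, 0.0204], [0.5219, 0.0378, 0.047], [236, 233, 217])
([348, 178], np.int32(80), [0.5135, -0.2864, 0.0198], [0.5077, -0.2767, 0.053], [127, 114, 93])
([291, 184], np.int32(180), [0.4999, -0.1285, 0.0203], [0.4998, -0.1277, 0.0427], [87, 39, 95])
([216, 192], np.int32(183), [0.4845, 0.0729, 0.0205], [0.4836, 0.0728, 0.0471], [163, 159, 138])
slots [[0.6115, 0.0257], [0.5727, 0.0605], [0.5247, 0.0401], [0.4859, 0.0749]]
vot [([117, 178], np.int32(176), [0.523, 0.3301, 0.0307], [0.523, 0.3293, 0.0813], [189, 184, 159])]
 t 50.4 tcp [ 0.3503 -0.3495  0.3496] open 0.0849 F [-0.5  0.3  0.5]
[0.593 0.182 0.219]
[0.558 0.188 0.221]
[0.684 0.138 0.14 ]
[0.446 0.181 0.143]
```

View pics/j4.png

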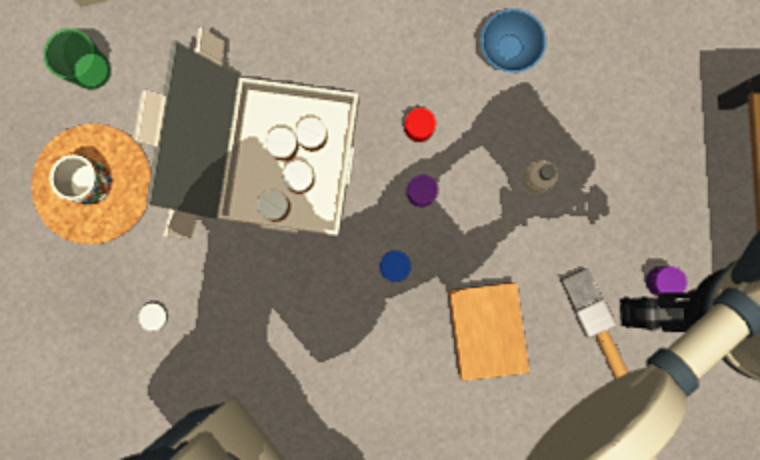

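All four jars stand in the box. The first has slid about 3 cm, but it is still upright. The votive is centred on the mat. Now I'll shut the lid.

```bash
python3 - <<'E'
from h import *
X,rho=.07,.13
def P(th,extra=0):
    y=.08-rho*np.cos(th)+(.006+.011*np.sin(th)+extra)*np.sin(th); z=.06+rho*np.sin(th)+(.006+extra)*np.cos(th)
    return at(bw(X,y),z)
r.clamp()
s=P(1.92,.04); R=best(s,YAW); t=s.copy(); t[2]=.36
print(all(r.solve_ik(P(a),R) is not None for a in np.linspace(1.92,0,10)))
r.goto(t,R); r.move_l(s,speed=.15); info("start")
for a in np.linspace(1.92,.0,25):
    if r.move_l(P(a),speed=.12,f_stop=15): info(f"stop at {a:.2f}"); break
info("arc end")
print(r.move_l(P(0,-.006),speed=.03,f_stop=10)); info("press")
r.move_l(P(0,.15),speed=.25)
p,W=cloud("side"); cv2.imwrite("pics/l1.png",cv2.resize(p[130:330,100:360][:,:,::-1],None,fx=2.5,fy=2.5))
E
```

```text
True
start t 54.9 tcp [0.6472 0.214  0.1673] open 0.0003 F [ 0.5  0.4 -0.2]
arc end t 61.4 tcp [ 0.61   -0.0104  0.0663] open -0.0 F [-0.1 -0.3  0.4]
True
press t 61.6 tcp [ 0.61   -0.0104  0.0655] open -0.0003 F [-8.1  0.1 26.4]
```

View pics/l1.png

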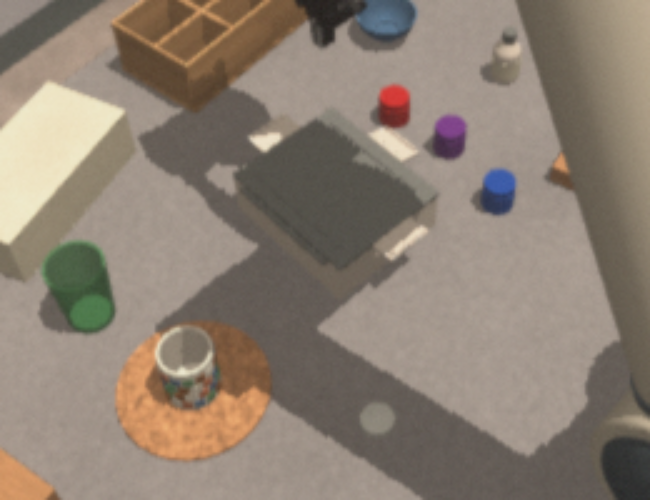

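The lid is flat on the box. The three clips stick out, at (272,135) back, (392,142) side and (405,240) front. I'll fold them now.

```bash
cat >> h.py <<'E'
CL={"front":((-1,0),.100,np.pi/2),"side":((0,-1),.085,0),"back":((1,0),.100,np.pi/2)}
def fold(n):
    d,h,k=CL[n]; d=np.array(d); Q=lambda o,z: at(bw(*(d*(h+o))),z)
    over(Q(.024,0)[:2],.2,YAW+k); r.move_l(Q(.024,.09),speed=.2)
    print(n,r.move_l(Q(.024,.034),speed=.05,f_stop=22)); info(" down")
    print(r.move_l(Q(.004,.034),speed=.015,f_stop=10)); info(" in")
    q=r.read_eef_pos()[:2]-BOX; c,s=np.cos(YAW),np.sin(YAW); print(" out-offset",(np.array([c*q[0]+s*q[1],-s*q[0]+c*q[1]])@d-h).round(4))
    r.move_l(Q(.03,.034),speed=.1); r.move_l(Q(.03,.2),speed=.25)
E
python3 - <<'E'
from h import *
for n in CL: fold(n)
over((.35,-.35),.35,np.pi/2)
for n in("top","side"):
    p,W=cloud(n); y,x=((100,150) if n=="top" else (150,150))
    cv2.imwrite(f"pics/f_{n}.png",cv2.resize(p[y:y+130,x:x+150][:,:,::-1],None,fx=4,fy=4,interpolation=cv2.INTER_CUBIC))
info()
E
```

```text
front False
 down t 65.7 tcp [0.4264 0.0706 0.0342] open 0.0 F [-0.4 -1.   0.4]
True
 in t 66.6 tcp [0.437  0.0686 0.0337] open 0.0001 F [-0.3  1.1  1. ]
 out-offset 0.0132
side False
 down t 70.9 tcp [ 0.531  -0.0572  0.0342] open -0.0002 F [-0.2  0.7  0.1]
True
 in t 71.8 tcp [ 0.5329 -0.0452  0.0339] open 0.0001 F [-0.6 -6.3  4.5]
 out-offset 0.0118
back False
 down t 76.2 tcp [0.6711 0.03   0.0342] open 0.0003 F [ 0.3 -0.5  0.4]
True
 in t 77.0 tcp [0.6601 0.0318 0.0341] open -0.0003 F [ 3.9 -0.7  0.8]
 out-offset 0.0129
 t 80.2 tcp [ 0.3504 -0.3497  0.3497] open -0.0002 F [ 0.6 -0.9  0.1]
```

View pics/f_top.png

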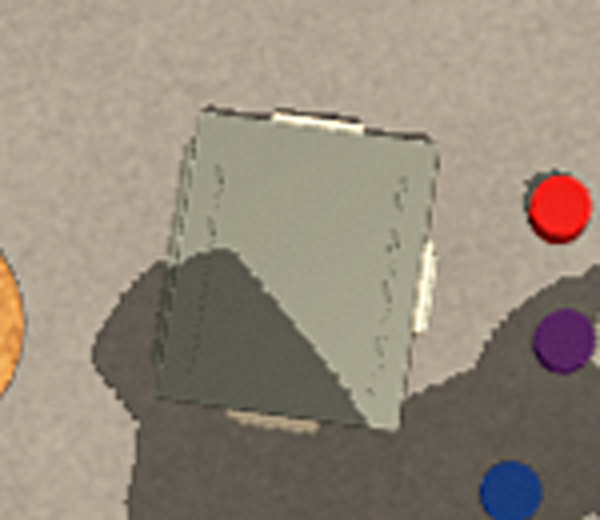

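View pics/f_side.png

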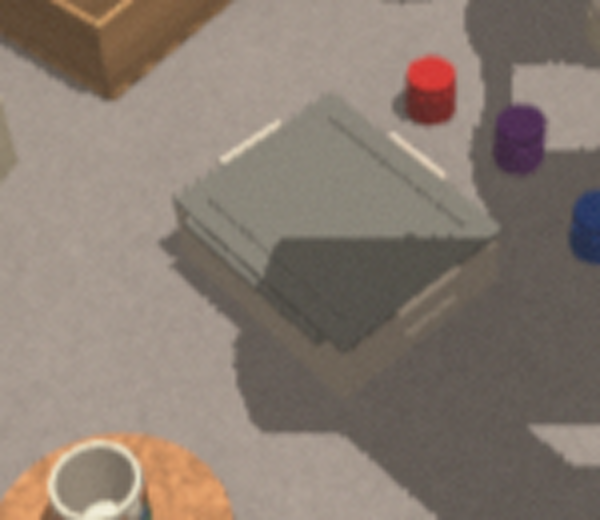

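All three clips look folded. I'll press each one a little harder to confirm it is against its stop, then check the whole scene.

```bash
python3 - <<'E'
from h import *
for n in CL:
    d,h,k=CL[n]; d=np.array(d); Q=lambda o,z: at(bw(*(d*(h+o))),z)
    over(Q(.03,0)[:2],.2,YAW+k); r.move_l(Q(.03,.036),speed=.2)
    a=r.move_l(Q(.005,.036),speed=.015,f_stop=18)
    q=r.read_eef_pos()[:2]-BOX; c,s=np.cos(YAW),np.sin(YAW); print(n,a,"off",(np.array([c*q[0]+s*q[1],-s*q[0]+c*q[1]])@d-h).round(4),r.read_ft_force().round(1))
    r.move_l(Q(.03,.036),speed=.1); r.move_l(Q(.03,.2),speed=.25)
over((.35,-.35),.35,np.pi/2); r.ungrasp()
p,W=cloud(); cv2.imwrite("pics/end.png",cv2.resize(p[60:330,60:460][:,:,::-1],None,fx=2,fy=2))
print("vot",blobs(p,W,.07,.095,(.4,.65,.25,.42)),"mat",np.load("mat.npy"))
# lid flatness: plane fit to lid top
c=np.array([bw(x,y) for x in(-.09,.09) for y in(-.075,.075)],np.float32)[[0,1,3,2]]
m=np.array([cv2.pointPolygonTest(c,(float(a),float(b)),False)>0 for a,b in np.nan_to_num(W[...,:2].reshape(-1,2))])
q=W.reshape(-1,3)[m]; A=np.c_[q[:,:2]-BOX,np.ones(len(q))]; print("lid plane",np.linalg.lstsq(A,q[:,2],rcond=None)[0].round(4))
for b in blobs(p,W,.03,.06,(.38,.65,-.5,-.08),60): print(b[2])
info()
E
```

```text
front True off 0.0133 [-0.   0.2  0.5]
side True off 0.0118 [-1.9 -6.   4.3]
back True off 0.013 [ 4.5 -1.  -0.1]
vot [([117, 178], np.int32(184), [0.5235, 0.3294, 0.031], [0.5236, 0.3293, 0.0803], [187, 181, 156])] mat [0.52353156 0.33085287]
lid plane [-0.0017 -0.0069  0.0656]
[0.5895, -0.1287, 0.0207]
[0.5143, -0.2858, 0.0208]
[0.4992, -0.1279, 0.0206]
[0.3993, -0.09, 0.0198]
 t 97.2 tcp [ 0.35 -0.35  0.35] open 0.0857 F [-0.3 -0.5  0.5]
```

View pics/end.png

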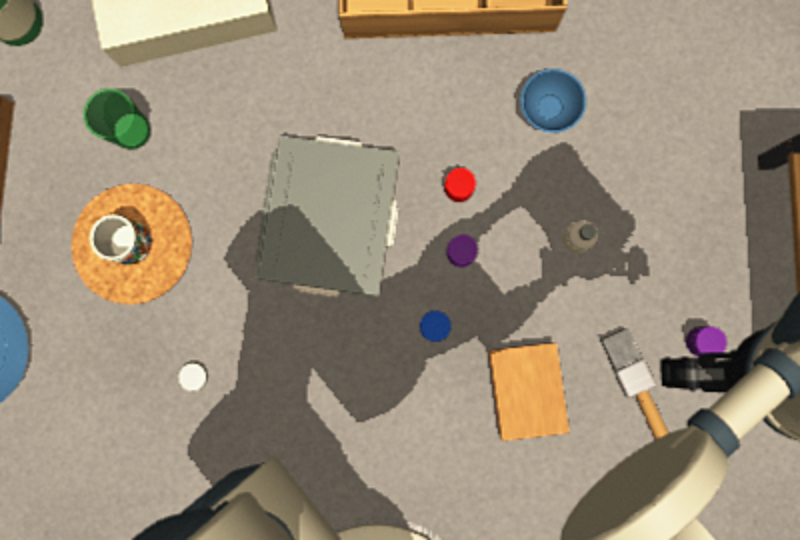

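```bash
python3 -c "
from bench import r
print(r.hand_in(), r.read_t())"
```

```text
the job is handed in; nothing more can be done
the job is handed in; nothing more can be done
```

The job is done and handed in at about 97 s: the votive is on the mat, all four jars are in the box, the lid is shut and the three clips are folded down.

- **Votive:** it stands upright about 1.5 mm from the mat's centre in the last picture.
- **Jars:** all four were upright on the box floor when last seen, before the lid closed. The first one was found about 3 cm from where I put it, either from the announced knock or from a brush by the gripper, and I left it there.
- **Lid:** its top face measures 65.6 mm high, against 66 mm when fully shut. The 7 mrad tilt left in that measurement is about what the camera calibration allows.
- **Clips:** a second, firmer push (18 N, after 10 N) stopped each one within 0.1 mm of the first stop, so they are against their stops.
- **Other things:** the glue bottle and the red, blue and nearer purple look-alikes measured within about 1 mm of their starting positions. The other bystanders look unmoved in the last picture but were not measured.

One push came out harder than planned: closing the lid peaked at about 26 N on the fingertips, under the 40 N limit. No check failed.

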